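# Face the horse to the gauge and set the turntable brake

### The arm

A 6-joint arm with a two-finger parallel gripper is mounted at the origin on the work surface. World frame = base frame: x ahead of the robot, y to its left, z up, the work surface at z = 0. Lengths are in m, angles in rad, forces in N, time in s.
With the tool pointing down it reaches from about 0.375 to 0.975 m from the base axis. Payload 3.8 kg.
Tool frame: the origin (TCP) lies on the centre line of the jaws, within the pads' length; the fingertips stand 14 mm ahead of it and the grasp point (between the pads) lies 5 mm behind it; z points along the fingers, y is the line along which they close (so a half turn about z gives the same grasp; the last joint's range is limited). The gripper opens to 85 mm and grips with 20 to 120 N. Pads are 22 mm wide; open, the fingers measure 114 mm over their backs; the gripper's body (76 mm by 85 mm) begins 54 mm behind the grasp point. The pads swing forward as they close: fully open they stand 13 mm farther back than shut.
Start: joints at [-1.181, 0.264, 1.604, -0, 1.274, -0.037], TCP at [0.279, -0.614, 0.224] pointing down, gripper open.
Joint ranges: [-2.63, 2.63], [-0.94, 2.18], [0.31, 2.57], [-1.31, 4.45], [0, 2.66], [-2.55, 2.55]. Speed limits (rad/s): [2.57, 2.57, 3.14, 3.14, 3.14, 3.14].

### API

Orientations are given as a rotation vector (axis times angle).
In Python, from workcell import bot, eyes, spot_in gives the robot as it stands.
- The arm moves only by the tool carry_out, never from a script. Its argument "series" is text: rows parted by semicolons, each of 4 numbers parted by spaces: the shift along the world's x, y, z in m, then the turn about the world's z in degrees. In form: tx ty tz roll; .... A call has 1 to 20 rows; each row shifts and turns the commanded pose from where the row before left it; what a row does not reach is not made up. A row lasts 1/8 s, in which the tool goes at most 62.5 mm and 10.7 degrees, less where a joint would pass 70% of its speed; a pose out of reach is approached as far as the arm can. A call is refused whole if a number of a shift passes 0.0625 or a number of a turn 10.7, either way. A call with a gripper value outside its range is refused whole. "jaw" is the gripper command: -1 is shut, 1 is fully open, values between are in proportion, set as the call begins (left out, the last holds). The fingers move at their own pace and stop on an object; "grip_force" is the grip in N (left out, the last holds). Time passes only in rows, so rows that do not move let the fingers close. It gives the time, the measured TCP pose, the force, the opening and the grip force at its end, in the units of the state.
- bot.read_state(): the state, without advancing time (a new reading comes with each control period).
- eyes.read_camera(name): name is "side" or "top" or "wrist"; returns (picture, depth): 384x512x3 uint8, blue, green, red; 384x512 float32, m along the optical axis (not along the pixel's ray), 0 where there is no reading.
- eyes.get_calibration(name): a dict with "K" (3x3 intrinsics, pixels), "position" and "rotation" of the camera in the world; the wrist camera has in their place "T_tool_cam" (4x4, takes a point from camera to tool coordinates, whose origin is the TCP and whose axes are the flange's). Camera axes: x right, y down, z forward; pixel columns grow to the right and rows downward; lengths in m; the calibration is good to about 2 mm. A picture is of the moment at which its call begins: read the wrist's pose just before it. get_calibration takes no time and is no camera call.
- bot.finish_job(): hands the job in; it is judged then, once.
Trained networks look in the newest picture that a camera, given by its name, has taken for a name from the list of things; names that differ only in an ending like _2 or _b are one class to them, and where a whole thing is asked for, a point or a joint stands for the part that bears it (a point fixed in the world has none). Each returns a list of dicts, best first, with "score" (0 to 1); they miss things now and then, are a little off and sometimes report something else, mostly with a low value. They report only what shows in the picture. A call takes as long as a camera call.
- spot_in(camera, target): "rect" ([centre column, centre row, width, height] in pixels, round what is visible of it).
The state is a dict: "time": time; "q": joint angles; "joint_vel": joint speeds; "joint_torque": joint torques, N m; "tool_pos": TCP position; "tcp_rot": TCP orientation; "wrist_force": force on the tool from outside, world axes, zero at the start; "torque": the same for the moment, N m; "width": opening from 0.0 (shut) to 1.0 (fully open); "grip_force": force on a finger pad.
Only numpy, scipy, OpenCV 4.12 (cv2) and the standard library are available. Lean on these libraries where they do the work, as an engineer would, in place of code of your own. Each camera call takes 0.05 s, during which the arm holds its last target. There are 200 camera calls.

### The job

Get the small horse bust ready for decorating: with a fingertip, gently push the upright peg of the turntable's handle round until the horse's nose points straight at the upright gauge strip on the same stand. Then push the little brake lever at the foot of the stand over to its stop, leaving the wheel as you set it. Do not touch the horse, do not pinch the peg or the lever, do not lift or shove the stand, and leave the other things on the table where they are.

Things in the scene. Friction and masses are not known exactly. Their poses are not given: they have to be found in the camera images.
- stand: Heavy (about 4.5 kg) dark cast stand of the decorating turntable, standing loose on the table; round foot 170 mm across. Origin: centre of the foot's underside, on the wheel's vertical axis. Its +x axis points along the flat foot bar to the gauge; its -y axis points out to the brake lever. It may stand at any yaw.
- gauge (a point): Top centre of the upright gauge: a bare aluminium strip 24 mm wide, 4 mm thick, 132 mm high above the table, fixed to the stand 190 mm from the wheel's axis along the stand's +x.
- wheel (a joint): Turn of the wheel (aluminium disc 160 mm across, top 74 mm above the table) about the stand's vertical axis, rad, growing counter-clockwise seen from above. At 0, and equally at 6.283, the horse's nose points straight at the gauge and the handle's peg is exactly opposite to the gauge. It starts between 0.75 and 5.5; either way round will do (it stops at -1.0 and 7.3). Stiff bearing (0.12 N m, about 1 N at the peg): it stays where it is left, it does not spin on.
- handle: The push handle fixed to the wheel, opposite to the horse's nose: a flat steel bar 16 mm wide (top 72 mm, underside 64 mm above the table) that runs out past the rim and carries at its end an upright round wooden peg 18 mm in diameter, 130 mm from the wheel's axis, from 64 to 140 mm above the table. Origin on the wheel's axis at table height; the peg lies along its -x.
- peg (a point): Centre of the top end of the handle's wooden peg, 140 mm above the table.
- horse: White plaster horse-head bust fixed to the middle of the wheel; foot 80 mm across, ear tips 170 mm above the table, everything within 51 mm of the wheel's axis. Origin on the wheel's axis at table height; its nose points along its +x. Not to be touched.
- nose (a point): Tip of the horse's nose, 49 mm from the wheel's axis, 119 mm above the table.
- brake (a joint): Swing of the brake lever about its upright pivot, rad, growing counter-clockwise seen from above, that is, the tip swings towards the stand's +x (gauge) side. 0 leans 0.55 rad off straight-out to the side away from the gauge; the stop is at 1.2, where it leans 0.65 rad towards the gauge. It starts between 0 and 0.35. It has only light friction (0.05 N m, about 0.7 N at the tip) and stays where it is left. It does not act on the wheel.
- brake_pivot (a point): Top of the brake lever's pivot, 65 mm from the wheel's axis along the stand's -y, 25 mm above the table, under the wheel's rim.
- brake_grip: Black upright grip pin at the tip of the flat steel brake lever: 14 mm in diameter, from 19 to 56 mm above the table, 72 mm from the pivot, standing out beyond the wheel's rim. The frame's origin is on the lever's pivot at table height, so use brake_tip for the pin itself.
- brake_tip (a point): Centre of the top end of the brake lever's black grip pin, 56 mm above the table.
- bowl: Terracotta bowl, 84 mm across, 42 mm high, beside the stand on the side opposite the brake. Origin under its centre. Bystander.
- egg: Plaster egg, 44 mm wide, 54 mm high, standing near the stand. Origin under its centre. Bystander.
- pot_lid: Flat round terracotta lid, 72 mm across, 14 mm thick, near the stand. Origin under its centre. Bystander.
- beaker: White beaker, 72 mm across, 100 mm high, to the robot's right. Origin under its centre. Bystander.
- slip_jar: White jar with lid, 70 mm across, 90 mm high, to the robot's left. Origin under its centre. Bystander.
- wood_tool: Flat wooden spatula lying to the robot's left. Bystander.

How it is judged:
On the way, in this order (a step that is already met when the one before it is completed fails the run):
1. a finger (or the gripper beside it) pushes on the turntable's handle while the horse still looks elsewhere (contact force between any of the fingers, the arm and handle above 0.2 N and not (value of joint wheel between -0.14 and 0.14 rad or value of joint wheel between 6.1432 and 6.4232 rad)), for 0.05 s.
2. the horse's nose points at the gauge ((value of joint wheel between -0.14 and 0.14 rad or value of joint wheel between 6.1432 and 6.4232 rad)), for 0.2 s.
3. the brake lever is over at its stop (value of joint brake above 1.05 rad), for 0.2 s.
At the end, for the whole second after the job is handed in: The horse's nose points at the gauge within 0.14 rad (8 degrees) and the wheel is still; the brake lever is within 0.15 rad of its stop; the stand is upright on the table, within 25 mm of where it stood ((value of joint wheel between -0.14 and 0.14 rad or value of joint wheel between 6.1432 and 6.4232 rad) and value of joint brake above 1.05 rad and velocity of joint wheel between -0.05 and 0.05 rad/s and angle between stand's own z axis and vertical below 0.05 rad and distance of stand from where it was at the start of the episode below 0.025 m); the robot touches nothing.
It fails at once if the horse is touched (over 1 N) (contact force between any of the fingers, the arm and horse above 1 N).
It fails at once if the handle or the brake lever is pinched or forced (over 30 N) (contact force between the fingers and handle above 30 N or contact force between the fingers and brake_grip above 30 N).
It fails at once if the stand is lifted, tipped or shoved over 25 mm (height (world z) of stand above 0.01 m or angle between stand's own z axis and vertical above 0.1 rad or distance of stand from where it was at the start of the episode above 0.025 m).
It fails at once if another thing on the table is moved over 30 mm (distance of any of bowl, egg, pot_lid, beaker, slip_jar, wood_tool from where it was at the start of the episode above 0.03 m).
It also fails if it takes over 72 s, if anything falls off the work surface, if the arm or the gripper's body presses on something with over 40 N, if the wrist force passes 120 N, or if a joint passes its speed limit or range.

## Working session

There is one attempt and no reset: what is moved stays moved. The work goes in short steps, Python scripts to look and compute and a tool call to move; the robot and the scene stay as the last step left them, time stands still between calls to the robot, and variables do not carry over. Pictures are saved under pics/ and viewed, at most 10 in all, crops included, and the job is handed in when it is done.

Besides the shell and the picture viewer there is one more tool, called by a JSON object that holds its "op" and its "data", one argument or row to a line. carry_out: Moves the arm, as the interface text tells. Its arguments: {"type":"object","properties":{"series":{"type":"string"},"jaw":{"type":"number"},"grip_force":{"type":"number"}},"required":["series"]}

```bash
mkdir -p pics
cat > h.py <<'E'
from workcell import bot, eyes, spot_in
import numpy as np, cv2
def cloud(n):
    im,d=eyes.read_camera(n); c=eyes.get_calibration(n); K=np.array(c["K"])
    v,u=np.mgrid[:384,:512]
    p=np.stack([(u-K[0,2])/K[0,0]*d,(v-K[1,2])/K[1,1]*d,d],-1)
    return im,d,p@np.array(c["rotation"]).T+np.array(c["position"])
E
python3 - <<'E'
from h import *
for n in("top","side"):
    im,d,P=cloud(n); cv2.imwrite(f"pics/{n}1.png",im); print(n,eyes.get_calibration(n)["position"])
    np.savez(f"{n}1.npz",im=im,d=d,P=P)
    for t in("gauge","peg","nose","brake_tip","stand","egg","pot_lid","bowl"):
        for r in spot_in(n,t)[:1]:
            u,v=map(int,r["rect"][:2]); print(t,np.round(r["rect"],0),round(r["score"],2),np.round(P[v,u],3))
E
```

```text
Traceback (most recent call last):
  File "h.py", line 7, in cloud
    return im,d,p@np.array(c["rotation"]).T+np.array(c["position"])
                ~~~~~~~~~~~~~~~~~~~~~~~~~~~^~~~~~~~~~~~~~~~~~~~~~~~
ValueError: operands could not be broadcast together with shapes (384,512) (3,)
```

The calibration's rotation is a rotation vector, so I'll convert it to a matrix.

```bash
sed -i 's/np.array(c\["rotation"\])/cv2.Rodrigues(np.array(c["rotation"],float))[0]/' h.py
python3 - <<'E'
from h import *
for n in("top","side"):
    im,d,P=cloud(n); cv2.imwrite(f"pics/{n}1.png",im); c=eyes.get_calibration(n);print(n,c["position"],c["rotation"])
    np.savez(f"{n}1.npz",im=im,d=d,P=P)
    for t in("gauge","peg","nose","brake_tip","stand","egg","pot_lid","bowl"):
        for r in spot_in(n,t)[:1]:
            u,v=map(int,r["rect"][:2]); print(t,np.round(r["rect"],0),round(r["score"],2),np.round(P[v,u],3))
E
```

```text
top [ 3.98254206e-01 -3.39375283e-04  1.44530021e+00] [-2.13282835  2.158452   -0.14068617]
gauge [252. 201.  77.  84.] 0.59 [0.566 0.029 0.074]
peg [274. 191.  21.   9.] 0.54 [ 0.593 -0.041  0.074]
nose [235. 202.  29.  25.] 0.76 [0.552 0.075 0.148]
stand [251. 199.  84.  84.] 0.66 [0.569 0.029 0.074]
egg [246. 148.  16.  14.] 0.68 [0.736 0.043 0.047]
pot_lid [187. 206.  27.  23.] 0.97 [0.561 0.231 0.012]
bowl [198. 167.  24.  27.] 0.89 [0.683 0.198 0.005]
side [0.1040613  1.02062924 1.0090403 ] [-0.55263516  2.60302429 -1.25150791]
gauge [261. 208.  67.  76.] 0.59 [0.544 0.047 0.083]
peg [263. 187.   3.  20.] 0.59 [ 0.584 -0.052  0.093]
nose [252. 206.  19.  26.] 0.9 [0.555 0.103 0.132]
stand [213. 207.  17.  12.] 0.49 [0.734 0.066 0.038]
egg [212. 206.  16.  13.] 0.52 [0.734 0.066 0.038]
pot_lid [234. 259.  24.  20.] 0.85 [0.558 0.244 0.01 ]
bowl [211. 238.  23.  17.] 0.89 [0.677 0.187 0.007]
```

View pics/top1.png

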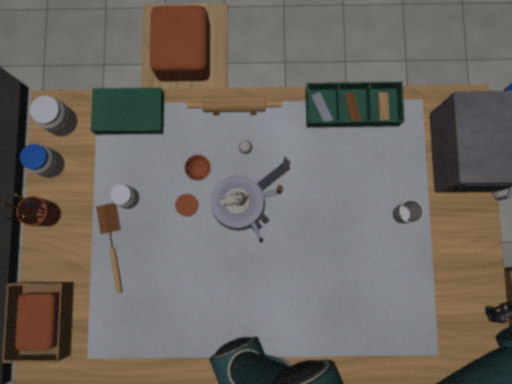

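View pics/side1.png

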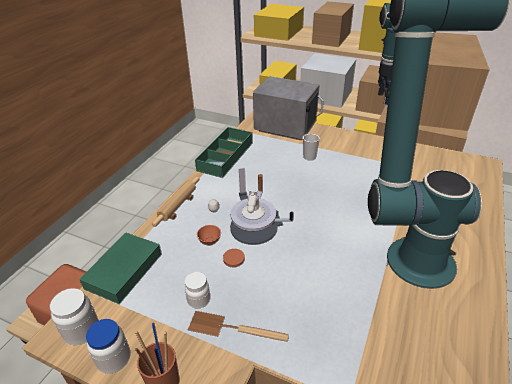

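The top view shows the wheel centre at about (238,202), the peg at (280,188), the gauge at (287,160) and the brake pin at (261,238). The side view agrees. Next I'll measure these points.

Run:
```python
from h import *
z=np.load("top1.npz"); P=z["P"];im=z["im"]
c=eyes.get_calibration("top");K=np.array(c["K"]);R=cv2.Rodrigues(np.array(c["rotation"],float))[0];o=np.array(c["position"])
def at(u,v,h):
    r=R@np.linalg.inv(K)@[u,v,1]; return np.round(o+r*(h-o[2])/r[2],3)
for n,u,v,h in(("wheel",238.5,202,.074),("peg",280.5,188.5,.14),("gauge",287.5,160,.132),("tip",261.5,238.5,.056)): print(n,at(u,v,h),np.round(P[int(v),int(u)],3))
m=(np.abs(P[...,2]-.074)<.006); m[:150]=0;m[240:]=0
m=m.astype(np.uint8);n,l,s,ce=cv2.connectedComponentsWithStats(m);i=1+s[1:,4].argmax()
cs,_=cv2.findContours((l==i).astype(np.uint8),0,2);print(cv2.minEnclosingCircle(cs[0]),s[i])
for lo,hi in((.1,.16),(.035,.065)):
    mm=(P[...,2]>lo)&(P[...,2]<hi); mm[:140]=0;mm[260:]=0;mm[:,:205]=0;mm[:,300:]=0
    n,l,s,ce=cv2.connectedComponentsWithStats(mm.astype(np.uint8))
    for i in range(1,n):
        if s[i,4]>3: print(lo,s[i],ce[i],np.round(np.median(P[l==i],0),3))
crop=im[140:260,200:310];cv2.imwrite("pics/crop.png",cv2.resize(crop,None,fx=5,fy=5,interpolation=cv2.INTER_CUBIC))
```

```text
wheel [0.561 0.066 0.074] [0.552 0.064 0.146]
peg [ 0.59  -0.057  0.14 ] [ 0.592 -0.056  0.141]
gauge [ 0.675 -0.08   0.132] [ 0.677 -0.079  0.123]
tip [ 0.452 -0.001  0.056] [0.453 0.    0.055]
((243.82374572753906, 199.1690673828125), 33.74504089355469) [ 211  175   67   53 1667]
0.1 [284 156   7   8  25] [286.96 159.28] [ 0.68  -0.078  0.123]
0.1 [277 185   6   8  40] [279.5 188.5] [ 0.591 -0.055  0.137]
0.1 [220 192  29  15 258] [234.10852713 199.6124031 ] [0.559 0.075 0.141]
0.035 [239 141  13  12 115] [245.1826087 146.5826087] [0.737 0.046 0.044]
0.035 [205 157   6  15  27] [208.33333333 164.14814815] [0.684 0.159 0.04 ]
0.035 [283 162   6   7  12] [285.75 164.75] [ 0.676 -0.079  0.051]
0.035 [205 173   5   6  10] [206.9 175.4] [0.649 0.165 0.041]
0.035 [259 238   5   5  18] [260.72222222 240.11111111] [0.447 0.    0.054]
```

View pics/crop.png

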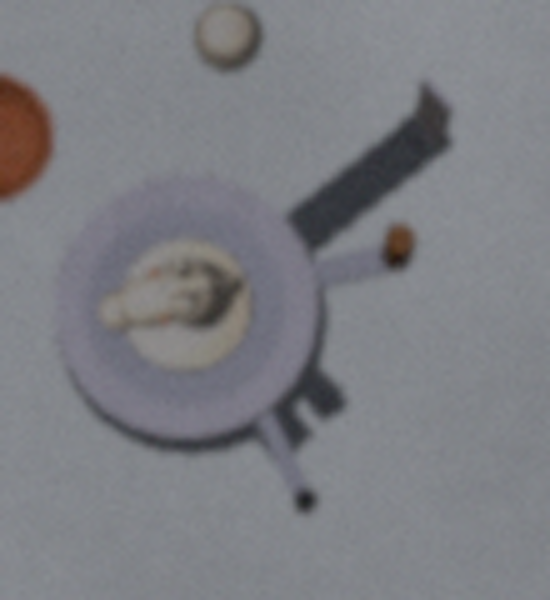

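Run:
```python
from h import *
s=bot.read_state();print(s["tool_pos"],"\n",cv2.Rodrigues(np.array(s["tcp_rot"],float))[0].round(3),s["width"],s["time"])
c=eyes.get_calibration("wrist");print(np.round(c["T_tool_cam"],3),np.round(c["K"],0))
```

```text
[ 0.27940454 -0.61444458  0.22382128] 
 [[ 0.91   0.414 -0.   ]
 [ 0.414 -0.91  -0.   ]
 [-0.     0.    -1.   ]] 1.0026977994460733 0.95
[[-0.001 -0.947 -0.321  0.084]
 [ 1.    -0.001 -0.    -0.   ]
 [ 0.    -0.321  0.947 -0.149]
 [ 0.     0.     0.     1.   ]] [[315.   0. 252.]
 [  0. 315. 191.]
 [  0.   0.   1.]]
```

{"op": "carry_out", "data": {
  "series": "0.02 0.038 0.0085 10.6;0.02 0.038 0.0085 10.6;0.02 0.038 0.0085 10.6;0.02 0.038 0.0085 10.6;0.02 0.038 0.0085 10.6;0.02 0.038 0.0085 10.6;0.02 0.038 0.0085 10.6;0.02 0.038 0.0085 10.6;0.02 0.038 0.0085 10.6;0.02 0.038 0.0085 10.6;0.02 0.038 0.0085 10.6;0.02 0.038 0.0085 10.6;0.02 0.038 0.0085 10.6;0.02 0.038 0.0085 10.6;0.02 0.038 0.0085 10.6;0.02 0.038 0.0085 10.6;0 0 0 0;0 0 0 0;0 0 0 0",
  "jaw": -1
}}

```text
time: 3.32
tool_pos: [0.5989, -0.0074, 0.3595]
tcp_rot: [0.381, -3.118, 0.0]
wrist_force: [-0.4, -1.2, -0.1]
width: -0.003
grip_force: 0.0
```

```bash
cat >> h.py <<'E'
def wcloud():
    s=bot.read_state(); im,d=eyes.read_camera("wrist"); c=eyes.get_calibration("wrist"); K=np.array(c["K"])
    T=np.eye(4);T[:3,:3]=cv2.Rodrigues(np.array(s["tcp_rot"],float))[0];T[:3,3]=s["tool_pos"];T=T@np.array(c["T_tool_cam"])
    v,u=np.mgrid[:384,:512]
    p=np.stack([(u-K[0,2])/K[0,0]*d,(v-K[1,2])/K[1,1]*d,d],-1)
    print("yaw",np.degrees(np.arctan2(T[1,0],T[0,0])),s["tool_pos"],s["q"],s["time"])
    return im,d,p@T[:3,:3].T+T[:3,3]
E
python3 - <<'E'
from h import *
im,d,P=wcloud();np.savez("w1.npz",im=im,d=d,P=P);cv2.imwrite("pics/w1.png",im)
for t in("gauge","peg","nose","brake_tip"):
    for r in spot_in("wrist",t)[:1]:
        u,v=map(int,r["rect"][:2]); print(t,np.round(r["rect"],0),round(r["score"],2),np.round(P[v,u],3))
Z=P[...,2]
for lo,hi in((.134,.146),(.12,.134),(.05,.06)):
    n,l,s,ce=cv2.connectedComponentsWithStats(((Z>lo)&(Z<hi)&(d>0)).astype(np.uint8))
    for i in range(1,n):
        if s[i,4]>25: print(lo,s[i],np.round(P[l==i].mean(0),3))
m=(abs(Z-.074)<.005)&(d>0); Q=P[m]
from scipy.optimize import least_squares
# wheel rim: farthest points per angle around guess
c0=np.array([.561,.068]);a=np.degrees(np.arctan2(*(Q[:,:2]-c0).T[::-1]))//5;r=np.hypot(*(Q[:,:2]-c0).T)
q=np.array([Q[(a==k)&(r<.09)][r[(a==k)&(r<.09)].argmax(),:2] for k in np.unique(a) if ((a==k)&(r<.09)).sum()>20])
f=least_squares(lambda p:np.hypot(*(q-p[:2]).T)-.08,c0,loss="soft_l1",f_scale=.001);print(f.x,np.abs(f.fun).mean(),len(q))
E
```

```text
yaw 103.89996861883859 [ 0.59887043 -0.00744781  0.35946191] [-5.37943367e-02  6.73779482e-02  1.58578133e+00 -3.86247785e-04
  1.48908735e+00 -1.86788800e+00] 3.325
gauge [274. 120. 194. 182.] 0.58 [0.557 0.012 0.073]
peg [233. 141.  49.  22.] 0.74 [ 0.597 -0.035  0.071]
nose [321. 138.  75.  59.] 0.75 [0.556 0.062 0.155]
brake_tip [284.  38.  13.  13.] 0.67 [ 0.454 -0.001  0.054]
0.134 [298 131  55  31 589] [0.562 0.075 0.141]
0.134 [206 137  16  16 179] [ 0.596 -0.055  0.139]
0.12 [293 129  29  30 174] [0.566 0.049 0.128]
0.12 [208 135  15   9  30] [ 0.589 -0.054  0.127]
0.12 [345 135  15  19 134] [0.556 0.11  0.128]
0.12 [177 194  13  20 111] [ 0.682 -0.079  0.129]
0.05 [281  30  10  12  97] [0.451 0.001 0.055]
0.05 [188 179  10  15  32] [ 0.681 -0.079  0.055]
0.05 [495 187  17  37 210] [0.595 0.389 0.055]
0.05 [   0  219  137   96 2034] [ 0.873 -0.255  0.055]
0.05 [258 235  10   5  30] [0.742 0.046 0.051]
0.05 [402 309   9  16  38] [0.83  0.332 0.051]
0.05 [456 316   9   8  26] [0.815 0.427 0.051]
0.05 [427 320  10   8  27] [0.835 0.382 0.051]
0.05 [437 320   8   8  26] [0.832 0.397 0.05 ]
0.05 [418 329  19  12  58] [0.862 0.386 0.051]
0.05 [452 330  12  11  36] [0.851 0.442 0.051]
0.05 [437 337  11  11  37] [0.871 0.418 0.05 ]
0.05 [483 341   7  11  28] [0.86  0.502 0.051]
0.05 [483 343  18  23  78] [0.873 0.519 0.05 ]
0.05 [458 347  16   8  27] [0.879 0.468 0.05 ]
0.05 [467 359  15  13  50] [0.905 0.5   0.05 ]
[0.56705914 0.07088734] 0.0011650294978007506 72
```

View pics/w1.png

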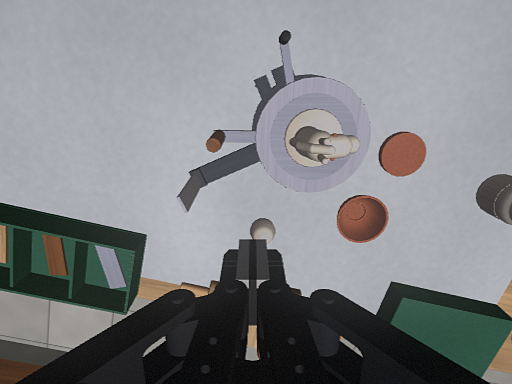

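The wrist picture shows the peg at (214,140), the gauge at (184,190), the brake pin at (285,37) and the wheel centre at (313,135). The radii check out: peg 130 mm, gauge 190 mm. That puts the stand's yaw at -52.3° and the wheel at about 2.72 rad. I'll turn it clockwise by about 155°.

{"op": "carry_out", "data": {
  "series": "0.016 -0.018 0 0;0.016 -0.018 0 0;0 0 -0.04 0;0 0 -0.04 0;0 0 -0.04 0;0 0 -0.04 0;0 0 -0.04 0;0 0 -0.033 0;0 0 -0.02 0;0 0 0 0;0 0 0 0"
}}

```text
time: 4.95
tool_pos: [0.6329, -0.0429, 0.1082]
tcp_rot: [-0.384, 3.116, -0.001]
wrist_force: [-0.1, -0.3, 0.3]
width: 0.0
grip_force: 0.0
```

```bash
cat > plan.py <<'E'
import sys,numpy as np
# from measured start: rotate about c in n steps from a0 to a1 (deg), r; first shift from actual pos
c=np.array([.566,.071]);r=.1315
x,y,a1,n=map(float,sys.argv[1:5]);d=np.array([x,y])-c;a0=np.degrees(np.arctan2(d[1],d[0]))
if a1>a0: a0+=360
n=int(n);a=np.linspace(a0,a1,n+1);rr=np.linspace(np.hypot(*d),r,n+1) if n<3 else np.r_[np.hypot(*d),[r]*n]
p=np.c_[c[0]+rr*np.cos(np.radians(a)),c[1]+rr*np.sin(np.radians(a))]
print(a0,np.hypot(*d));q=p.round(4);print(";".join("%.4f %.4f 0 %.2f"%(*(q[i+1]-q[i]),(a1-a0)/n) for i in range(n)))
E
python3 - <<'E'
from h import *
s=bot.read_state();print(s["tool_pos"],s["wrist_force"],cv2.Rodrigues(np.array(s["tcp_rot"],float))[0][:,0])
E
```

```text
[ 0.63286169 -0.04290087  0.10824319] [-0.11727854 -0.26377998  0.26457807] [-0.97012057 -0.242613   -0.00223764]
```

```bash
python3 plan.py 0.6329 -0.0429 -68 2
python3 - <<'E'
import numpy as np
c=np.array([.566,.071]);a=np.radians(np.arange(-68,-209,-4.));p=np.round(c+.1315*np.c_[np.cos(a),np.sin(a)],3)
q=np.diff(p,axis=0);print(";".join("%.3f %.3f 0 -4"%tuple(t) for t in q[:17]));print(";".join("%.3f %.3f 0 -4"%tuple(t) for t in q[17:]));print(p[17],p[-1])
E
```

```text
-59.571841489532645 0.13209398169485242
-0.0087 -0.0043 0 -4.21;-0.0089 -0.0037 0 -4.21
-0.008 -0.003 0 -4;-0.009 -0.003 0 -4;-0.009 -0.002 0 -4;-0.009 -0.001 0 -4;-0.009 0.000 0 -4;-0.010 0.000 0 -4;-0.009 0.000 0 -4;-0.009 0.001 0 -4;-0.009 0.002 0 -4;-0.009 0.003 0 -4;-0.008 0.003 0 -4;-0.009 0.004 0 -4;-0.008 0.004 0 -4;-0.008 0.005 0 -4;-0.007 0.005 0 -4;-0.007 0.006 0 -4;-0.007 0.007 0 -4
-0.006 0.006 0 -4;-0.005 0.008 0 -4;-0.006 0.007 0 -4;-0.004 0.008 0 -4;-0.004 0.009 0 -4;-0.004 0.008 0 -4;-0.002 0.009 0 -4;-0.003 0.009 0 -4;-0.001 0.009 0 -4;-0.001 0.009 0 -4;-0.001 0.009 0 -4;0.001 0.009 0 -4;0.001 0.009 0 -4;0.001 0.009 0 -4;0.003 0.009 0 -4;0.002 0.009 0 -4;0.004 0.008 0 -4;0.004 0.009 0 -4
[ 0.471 -0.02 ] [0.45  0.133]
```

{"op": "carry_out", "data": {
  "series": "-0.009 -0.004 0 0;-0.009 -0.004 0 0;-0.008 -0.003 0 -4;-0.009 -0.003 0 -4;-0.009 -0.002 0 -4;-0.009 -0.001 0 -4;-0.009 0.000 0 -4;-0.010 0.000 0 -4;-0.009 0.000 0 -4;-0.009 0.001 0 -4;-0.009 0.002 0 -4;-0.009 0.003 0 -4;-0.008 0.003 0 -4;-0.009 0.004 0 -4;-0.008 0.004 0 -4;-0.008 0.005 0 -4;-0.007 0.005 0 -4;-0.007 0.006 0 -4;-0.007 0.007 0 -4;0 0 0 0"
}}

```text
time: 7.45
tool_pos: [0.4688, -0.0194, 0.1073]
tcp_rot: [1.423, 2.8, 0.0]
wrist_force: [-0.0, 0.5, -0.1]
width: 0.001
grip_force: 0.0
```

```bash
python3 - <<'E'
from h import *
im,d,P=cloud("top");cv2.imwrite("pics/top2.png",cv2.resize(im[140:260,190:310],None,fx=4,fy=4))
im,d,P=wcloud();cv2.imwrite("pics/w2.png",im)
Z=P[...,2]
m=(Z>.132)&(Z<.146)&(d>0)
n,l,s,ce=cv2.connectedComponentsWithStats(m.astype(np.uint8))
for i in range(1,n):
    if s[i,4]>25: print(s[i],np.round(P[l==i].mean(0),3))
E
cd pics; python3 -c "
import cv2,numpy as np
a=cv2.imread('top2.png');b=cv2.imread('w2.png')[:, :]
b=cv2.resize(b,(320,240));o=np.zeros((480,800,3),np.uint8);o[:,:480]=a;o[:240,480:]=b;cv2.imwrite('m2.png',o)"
```

```text
yaw 36.103930164418486 [ 0.46911924 -0.0195611   0.10727776] [-9.46276862e-02 -2.13093247e-02  2.15056640e+00 -1.59904926e-04
  1.01137305e+00 -7.25403888e-01] 7.5
[ 220  215   66   66 2460] [ 0.461 -0.005  0.139]
[477 220  35  57 994] [0.546 0.057 0.136]
```

View pics/m2.png

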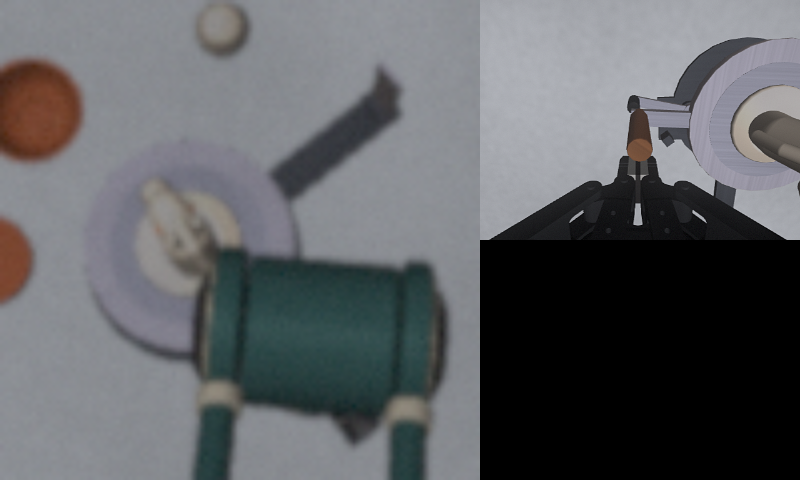

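The wheel is turning as planned. The peg is at about -145° on a 131 mm radius, in the middle of the finger's face.

{"op": "carry_out", "data": {
  "series": "-0.006 0.006 0 -4;-0.005 0.008 0 -4;-0.006 0.007 0 -4;-0.004 0.008 0 -4;-0.004 0.009 0 -4;-0.004 0.008 0 -4;-0.002 0.009 0 -4;-0.003 0.009 0 -4;-0.001 0.009 0 -4;-0.001 0.009 0 -4;-0.001 0.009 0 -4;0.001 0.009 0 -4;0.001 0.009 0 -4;0.001 0.009 0 -4;0.003 0.009 0 -4;0.002 0.009 0 -4;0.004 0.008 0 -4;0.004 0.009 0 -4;0 0 0 0"
}}

```text
time: 9.93
tool_pos: [0.4489, 0.1337, 0.1069]
tcp_rot: [2.797, 1.43, 0.001]
wrist_force: [-0.1, 0.3, -0.4]
width: 0.003
grip_force: 0.0
```

```bash
cat > meas.py <<'E'
from h import *
im,d,P=wcloud();cv2.imwrite("pics/wl.png",im)
Z=P[...,2]
n,l,s,ce=cv2.connectedComponentsWithStats(((Z>.132)&(Z<.146)&(d>0)).astype(np.uint8))
for i in range(1,n):
    if s[i,4]>25:
        p=P[l==i].mean(0);e=p[:2]-[.566,.071];print(s[i],np.round(p,3),np.hypot(*e),np.degrees(np.arctan2(e[1],e[0])))
e=bot.read_state()["tool_pos"][:2]-np.array([.566,.071]);print("finger",np.degrees(np.arctan2(e[1],e[0])))
E
python3 meas.py
```

```text
yaw -35.87596938164706 [0.44886664 0.13370847 0.10689815] [ 2.36318165e-01 -2.27152945e-02  2.15273098e+00  4.92198916e-06
  1.01124745e+00  8.61740395e-01] 9.925
[ 220  215   66   67 2457] [0.461 0.148 0.139] 0.13008529714445918 143.96994742051936
[481 224  31  49 797] [0.546 0.086 0.136] 0.024892065384689733 142.23910429710335
finger 151.98974705977454
```

{"op": "carry_out", "data": {
  "series": "0.0046 0.008 0 -4;0.0051 0.0076 0 -4;0.0057 0.0072 0 -4;0.0061 0.0068 0 -4;0 0 0 0;0 0 0 0"
}}

```text
time: 10.72
tool_pos: [0.4697, 0.1628, 0.1067]
tcp_rot: [2.969, 1.027, -0.0]
wrist_force: [-0.6, 0.0, -0.5]
width: -0.001
grip_force: 0.0
```

```bash
python3 meas.py
```

```text
yaw -51.89772052294017 [0.46969016 0.16275592 0.10672263] [ 2.83508408e-01  3.39355114e-02  2.09610691e+00 -8.54044260e-05
  1.01184361e+00  1.18861102e+00] 10.725
[ 220  214   66   68 2469] [0.485 0.173 0.139] 0.1303287044004502 128.46454180615598
[483 222  29  48 729] [0.551 0.091 0.136] 0.025338919946076625 126.2447018292272
finger 136.40003783788117
```

The peg is now at about 128°, and the target is 127.7°. I'll back off, rise and go above the brake's start point.

{"op": "carry_out", "data": {
  "series": "-0.01 -0.008 0 0;-0.01 -0.008 0 0;0 0 0.048 0;0 0 0.048 0;0 0 0.048 0;-0.0017 -0.0146 0 9.8;-0.0017 -0.0146 0 9.8;-0.0017 -0.0146 0 9.8;-0.0017 -0.0146 0 9.8;-0.0017 -0.0146 0 9.8;-0.0017 -0.0146 0 9.8;-0.0017 -0.0146 0 9.8;-0.0017 -0.0146 0 9.8;0.02 0.016 0 0;0 0 0 0;0 0 0 0"
}}

```text
time: 12.78
tool_pos: [0.4553, 0.046, 0.2505]
tcp_rot: [-1.653, -2.67, 0.001]
wrist_force: [-0.1, -0.2, 0.2]
width: -0.0
grip_force: 0.0
```

```bash
cat > m3.py <<'E'
from h import *
im,d,P=wcloud();cv2.imwrite("pics/w3.png",im)
Z=P[...,2]
for lo,hi in((.132,.146),(.12,.134),(.05,.06)):
    n,l,s,ce=cv2.connectedComponentsWithStats(((Z>lo)&(Z<hi)&(d>0)).astype(np.uint8))
    for i in range(1,n):
        p=P[l==i].mean(0)
        if s[i,4]>25 and np.hypot(*(p[:2]-[.566,.071]))<.21: print(lo,s[i],np.round(p,3))
E
python3 m3.py
```

```text
yaw 26.42797911339021 [0.45528323 0.04600434 0.25045702] [ 4.65055596e-02 -1.73777319e-01  2.01101635e+00 -3.23733251e-04
  1.30546772e+00 -4.15393308e-01] 12.775
0.132 [351  49  26  25 492] [0.488 0.174 0.139]
0.132 [ 352  180   43   69 1043] [0.561 0.069 0.14 ]
0.12 [347  50  17  24 118] [0.484 0.17  0.127]
0.12 [348 174  41  41 440] [0.549 0.084 0.127]
0.12 [357 225  25  28 150] [0.584 0.038 0.128]
0.05 [225 188  12  13 109] [0.45  0.002 0.055]
0.05 [451 257   9   8  48] [0.742 0.047 0.051]
```

View pics/w3.png

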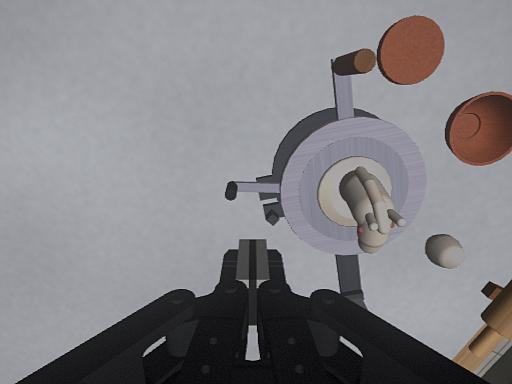

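The horse's nose, the wheel axis and the foot bar line up, with the peg at (364,62) opposite the gauge. The brake pin at (231,190) is clear ahead of the finger. Now I'll go down beside it.

{"op": "carry_out", "data": {
  "series": "-0.019 -0.015 0 0;0 0 -0.045 0;0 0 -0.045 0;0 0 -0.045 0;0 0 -0.045 0;0 0 -0.024 0;0 0 0 0;0 0 0 0"
}}

```text
time: 13.82
tool_pos: [0.438, 0.0313, 0.0479]
tcp_rot: [1.654, 2.67, 0.001]
wrist_force: [0.0, -0.1, 0.3]
width: 0.001
grip_force: 0.0
```

Run:
```python
from h import *
p0=bot.read_state()["tool_pos"][:2];print(bot.read_state()["tool_pos"],bot.read_state()["wrist_force"])
u=lambda a:np.array([np.cos(np.radians(a)),np.sin(np.radians(a))])
F=lambda t,s:np.array([.5146,.0312])+.071*u(t)+s*u(t-90)
w=[p0,F(-153.6,.025),F(-153.6,.018)]+[F(t,.0165) for t in np.arange(-150,-106,4)]+[F(-107,.0165)]
w=np.round(w,3);print(w[-1]);print(";".join("%.3f %.3f"%tuple(x) for x in np.diff(w,axis=0)))
```

```text
[0.43804304 0.03126509 0.04787298] [ 0.03775436 -0.1341253   0.30733554]
[ 0.478 -0.032]
0.002 -0.009;0.003 -0.006;0.002 -0.006;0.002 -0.005;0.001 -0.005;0.003 -0.004;0.002 -0.004;0.003 -0.005;0.004 -0.004;0.003 -0.003;0.004 -0.004;0.004 -0.003;0.004 -0.003;0.003 -0.002
```

{"op": "carry_out", "data": {
  "series": "0.002 -0.009 0 0;0.003 -0.006 0 0;0.002 -0.006 0 4;0.002 -0.005 0 4;0.001 -0.005 0 4;0.003 -0.004 0 4;0.002 -0.004 0 4;0.003 -0.005 0 4;0.004 -0.004 0 4;0.003 -0.003 0 4;0.004 -0.004 0 4;0.004 -0.003 0 4;0.004 -0.003 0 4;0.003 -0.002 0 3;0 0 0 0"
}}

```text
time: 15.7
tool_pos: [0.4782, -0.0323, 0.0475]
tcp_rot: [0.454, 3.107, -0.0]
wrist_force: [0.6, -0.1, 1.0]
width: -0.001
grip_force: 0.3
```

```bash
cat > m4.py <<'E'
from m3 import *
m=(abs(Z-.055)<.004)&(d>0)&(np.hypot(P[...,0]-.5146,P[...,1]-.0312)<.085)&(np.hypot(P[...,0]-.566,P[...,1]-.071)>.09)
p=P[m].mean(0);e=p[:2]-[.5146,.0312];print(m.sum(),p,np.hypot(*e),"theta",np.degrees(np.arctan2(e[1],e[0])),"(stop -105)")
print(bot.read_state()["wrist_force"])
E
python3 m4.py
```

```text
yaw 73.34331424858098 [ 0.47817566 -0.03227048  0.04748994] [-1.19304478e-01  7.95325473e-02  2.17669420e+00 -1.01340040e-04
  8.83946630e-01 -1.40005103e+00] 15.7
0.132 [ 162  348  182   36 4358] [ 0.464 -0.027  0.137]
0.132 [  15  363   95   21 1437] [ 0.454 -0.074  0.135]
0.132 [ 396  362   95   22 1451] [0.482 0.018 0.135]
0.12 [ 186  317  134   59 4180] [ 0.464 -0.027  0.128]
0.12 [  41  329  121   55 3754] [ 0.458 -0.068  0.127]
0.12 [ 345  328  125   56 3785] [0.482 0.01  0.127]
0.12 [166 370  15  10  36] [ 0.464 -0.049  0.133]
0.12 [325 370  13   9  30] [ 0.476 -0.009  0.133]
0.05 [239 240  28   2  40] [ 0.469 -0.028  0.059]
14 [ 0.46859015 -0.0299058   0.05857924] 0.07649068968556175 theta -126.97806364777865 (stop -105)
[ 0.01023723 -0.18567441  0.62086677]
```

{"op": "carry_out", "data": {
  "series": "0.0012 -0.0004 0 1;0.0012 -0.0004 0 1;0 0 0 0"
}}

```text
time: 16.12
tool_pos: [0.4798, -0.0325, 0.0468]
tcp_rot: [0.398, 3.116, -0.0]
wrist_force: [0.3, -0.4, 0.7]
width: -0.003
grip_force: 0.6
```

{"op": "carry_out", "data": {
  "series": "0.001 -0.0003 0 0;0 0 0 0;-0.01 0.003 0 0;-0.012 0.003 0 0;0 0 0.05 0;0 0 0.05 0;0 0 0.05 0;0 0 0.05 0;0 0 0 0;0 0 0 0"
}}

```text
time: 17.38
tool_pos: [0.4578, -0.0265, 0.2462]
tcp_rot: [-0.397, -3.116, -0.0]
wrist_force: [-0.0, 0.3, -0.8]
width: -0.003
grip_force: 0.0
```

```bash
python3 m4.py
```

```text
yaw 75.42013165639698 [ 0.45777999 -0.026527    0.24621061] [-1.12241072e-01 -1.69817698e-01  2.01548059e+00  4.04179126e-05
  1.29639623e+00 -1.42930967e+00] 17.375
0.132 [478 150  27  23 457] [0.488 0.173 0.138]
0.132 [ 348  241   56   53 1112] [0.561 0.063 0.14 ]
0.12 [468 148  25  22 229] [0.485 0.169 0.127]
0.12 [336 233  68  61 792] [0.561 0.061 0.128]
0.05 [245 191  12  12 119] [ 0.496 -0.038  0.055]
0.05 [249 326   8   6  33] [ 0.677 -0.082  0.056]
115 [ 0.4960678 -0.0378176  0.0548806] 0.07146237569266091 theta -105.03019908779211 (stop -105)
[0.33700358 1.11394847 0.30758972]
```

View pics/w3.png

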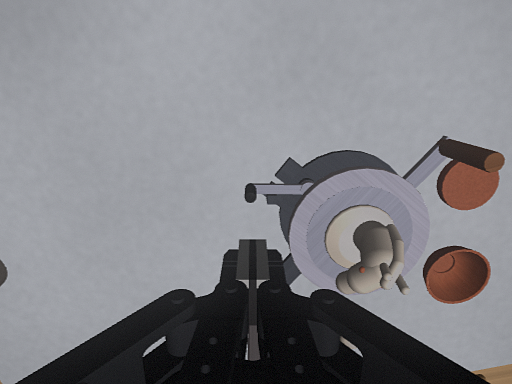

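The brake pin at (250,192) is at -105°, which is its stop. The peg at (490,160) is still opposite the gauge and the fingers are clear, so I'll hand the job in.

```bash
python3 -c "
from workcell import bot
print(bot.finish_job())"
```

```text
the job is handed in; nothing more can be done
None
```

I handed the job in: by the last wrist-camera measurement the horse's nose points at the gauge to within about 1°, the brake lever is at its stop, and the gripper is clear of everything; no verdict came back.

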